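# Set a flanged blank by its flat on a welding fixture

## Task

Press a fingertip lightly on top of the round steel flange on the welding fixture and turn it until its flat edge lies flush against the sprung alignment bar; then swing the keeper arm by its upright pin fully in over the flange until it meets its stop, and let go. Go gently: push neither the flange nor the keeper with more than about 25 N, and leave the other things on the bench and on the fixture where they are.

Things in the scene. Friction and masses are not known exactly. Their poses are not given: they have to be found in the camera images.
- fixture: Steel welding fixture fixed to the bench; base plate 16 mm thick, from -88 to 128 mm in x, 135 mm to either side in y. Origin at bench level under the flange's centre; z is the flange's turning axis. Its +x axis points from the flange's centre to the alignment bar, +y to the keeper's post. Behind the bar (x 91 to 123 mm) stands a spring housing 75 mm wide, top at 50 mm.
- flange: Plain steel disc, 130 mm across, 10 mm thick, one flat edge 75 mm long, 53 mm from its centre; turns endlessly on a stiff turntable (0.1 N m, more while the bar rubs), cannot be lifted off. Origin: centre of its underside; +x points to the flat's middle (set: along the fixture's +x). Top 55 mm above the bench; gives 1 mm per 6 N, at most 5 mm. About 11 to 14 N pressed 45 mm off centre drags it; 5 N slips.
- bar (a joint): Slide of the alignment bar, a dark steel bar 84 mm long, 16 mm wide, top 62 mm above the bench, pressed by a spring of 4 to 5 N towards the flange (metres, grows outward, along the fixture's +x). About 0.012 while it rides on the round rim; 0 when it lies flush on the flat.
- bar_face (a point): Middle of the top edge of the bar's face that looks at the flange (62 mm above the bench); axes parallel to the fixture's. Moves with the bar: 65 mm from the flange's axis on the round rim, 53 mm when flush on the flat.
- keeper (a joint): Angle of the keeper arm about its upright pivot, rad: 0 parked outside the flange (pointing along the fixture's -x), growing anticlockwise seen from above, 1.571 at its stop, where it points from the post to the flange's centre, over the rim. Stiff hinge (0.08 N m), stays where left.
- keeper_pivot (a point): Point on the keeper's pivot axis, at the top of the arm (66 mm above the bench), 98 mm along the fixture's +y from the flange's axis. The arm is 18 mm wide and 8 mm thick, its underside 58 mm and its top 66 mm above the bench; it reaches 64 mm out from the pivot.
- keeper_pin (a point): Top of the keeper's upright round pin, 14 mm diameter, standing 32 mm above the arm (top 98 mm above the bench), 50 mm out from the pivot.
- spacer: Small steel ring on the fixture's base plate, 26 mm diameter, 12 mm high; leave alone. Origin under its centre.
- collar: Dark steel ring on the fixture's base plate, 32 mm diameter, 14 mm high; leave alone. Origin under its centre.
- hammer: Hammer lying on the bench at the right (-y) side of the fixture; leave alone.
- wrench: Spanner lying on the bench at the left (+y) side of the fixture; leave alone.
- wirebrush: Flat brush with a wooden handle lying on the bench, left; leave alone.
- angle: Bright offcut of angle steel, 130 x 40 x 40 mm, lying on the bench, right; leave alone.
- jar: Grey jar with a black lid, 60 mm diameter, 75 mm high, far left; leave alone.
- tube: Offcut of square tube, 90 x 30 x 30 mm, near right; leave alone.

How it is judged:
On the way, in this order (a step that is already met when the one before it is completed fails the run):
1. the flange is turned until its flat lies flush on the bar, the keeper still clear of it (value of joint bar below 0.002 m and angle between the x axis of flange and the x axis of bar_face, either way round below 0.05 rad and value of joint keeper below 0.7 rad), for 0.3 s.
2. the keeper is swung in over the flange to its stop (value of joint keeper above 1.5 rad), for 0.2 s.
At the end, for the whole second after the job is handed in: The flange's flat lies on the bar (bar within 2 mm of flush, flat within 0.05 rad of parallel), the keeper stands over the flange at its stop (joint above 1.5 rad), all at rest (value of joint bar below 0.002 m and angle between the x axis of flange and the x axis of bar_face, either way round below 0.05 rad and value of joint keeper above 1.5 rad and angular speed of flange below 0.03 rad/s and velocity of joint keeper between -0.05 and 0.05 rad/s); the robot touches nothing.
It fails at once if the robot pushes the flange with more than 30 N (contact force between any of the fingers, the arm and flange above 30 N).
It fails at once if the robot pushes the keeper with more than 30 N (contact force between any of the fingers, the arm and keeper above 30 N).
It fails at once if a bystander is moved more than 20 mm (distance of any of spacer, collar, hammer, wrench, wirebrush, angle, jar, tube from where it was at the start of the episode above 0.02 m).
It also fails if it takes over 72 s, if anything falls off the work surface, if the arm or the gripper's body presses on something with over 40 N, if the wrist force passes 120 N, or if a joint passes its speed limit or range.

## Robot

A 6-joint arm with a two-finger parallel gripper is mounted at the origin on the work surface. World frame = base frame: x ahead of the robot, y to its left, z up, the work surface at z = 0. Lengths are in m, angles in rad, forces in N, time in s.
With the tool pointing down it reaches from about 0.225 to 0.875 m from the base axis. Payload 3.4 kg.
Tool frame: the origin (TCP) lies midway between the tips of the shut fingers; the grasp point (between the pads) lies 19 mm behind it; z points along the fingers, y is the line along which they close (so a half turn about z gives the same grasp; the last joint's range is limited). The gripper opens to 85 mm and grips with 20 to 120 N. Pads are 22 mm wide; open, the fingers measure 114 mm over their backs; the gripper's body (76 mm by 85 mm) begins 54 mm behind the grasp point. The pads swing forward as they close: fully open they stand 13 mm farther back than shut.
Start: joints at [-1.347, 0.276, 1.505, -0, 1.361, -0.121], TCP at [0.194, -0.541, 0.231] pointing down, gripper open.
Joint ranges: [-2.89, 2.89], [-0.75, 2.08], [0.22, 2.7], [-1.18, 4.32], [0.11, 2.71], [-2.7, 2.7]. Speed limits (rad/s): [2.57, 2.57, 3.14, 3.14, 3.14, 3.14].

## Interface

Orientations are given as a unit quaternion [x, y, z, w].
In Python, from bench import read_state, read_camera, job_done gives the robot as it stands.
- The arm moves only by the shell command python3 -m jog 'ROWS' [FORCE]. ROWS is text: rows parted by semicolons, each of 5 numbers parted by spaces: the opening, from -1 (shut) to 1 (fully open), then the shift along the tool's x, y, z in cm, then the turn about the tool's z in rad. In form: jaw x y z roll; .... A call has exactly 5 rows; each row is the pose to reach, as a shift and turn from the pose commanded when the call began, along the tool's axes at that moment; what a row does not reach only later rows make up. A row lasts 1/8 s, in which the tool goes at most 62.5 mm and 10.7 degrees, less where a joint would pass 70% of its speed; a pose out of reach is approached as far as the arm can. A call with a gripper value outside its range is refused whole. The fingers move at their own pace and stop on an object; FORCE is the grip in N (left out, the last holds). Time passes only in rows, so rows that repeat a pose let the fingers close, or fill a call up. It gives the time, the measured TCP pose, the force, the opening and the grip force at its end, in the units of the state.
- read_state(): the state, without advancing time (a new reading comes with each control period).
- read_camera(name): name is "scene" or "top"; returns a dict with "frame" (384x512x3 uint8, red, green, blue), "z_map" (384x512 float32, m along the optical axis (not along the pixel's ray), 0 where there is no reading), "camera_matrix" (3x3 intrinsics, pixels), "T" (4x4, takes a point from camera to world coordinates). Camera axes: x right, y up, looking along -z (the intrinsics and any distortion apply to the point x, -y, -z); pixel columns grow to the right and rows downward; lengths in m; the calibration is good to about 2 mm. A picture is of the moment at which its call begins.
- job_done(): hands the job in; it is judged then, once.
The state is a dict: "clock": time; "joint_positions": joint angles; "joint_vel": joint speeds; "tau": joint torques, N m; "eef_pos": TCP position; "eef_rot": TCP orientation; "force": force on the tool from outside, world axes, zero at the start; "torque": the same for the moment, N m; "opening": opening from 0.0 (shut) to 1.0 (fully open); "finger_force": force on a finger pad.
Only numpy, scipy, OpenCV 4.12 (cv2) and the standard library are available. Lean on these libraries where they do the work, as an engineer would, in place of code of your own. Each camera call takes 0.05 s, during which the arm holds its last target. There are 200 camera calls.

## Working session

There is one attempt and no reset: what is moved stays moved. The work goes in short steps, Python scripts to look and compute and a shell command to move; the robot and the scene stay as the last step left them, time stands still between calls to the robot, and variables do not carry over. Pictures are saved under pics/ and viewed, at most 10 in all, crops included, and the job is handed in when it is done.

```bash
mkdir -p pics
python3 - <<'E'
from bench import *
import cv2,numpy as np
for n in("top","scene"):
    c=read_camera(n);cv2.imwrite(f"pics/{n}0.png",c["frame"][:,:,::-1]);np.savez(f"{n}0.npz",**c)
    print(n,c["camera_matrix"].tolist(),np.round(c["T"],3).tolist())
s=read_state();print(s["clock"],s["eef_pos"],s["eef_rot"],s["force"])
E
ls
```

```text
top [[407.09867464230814, 0.0, 260.0091624415784], [0.0, 407.09867464230814, 185.74888774826516], [0.0, 0.0, 1.0]] [[0.018, 0.994, -0.104, 0.369], [-1.0, 0.018, -0.01, -0.027], [-0.008, 0.104, 0.995, 1.479], [0.0, 0.0, 0.0, 1.0]]
scene [[385.3158113512384, 0.0, 256.40532260899505], [0.0, 385.3158113512384, 189.61864726799752], [0.0, 0.0, 1.0]] [[-0.815, -0.352, 0.46, 1.011], [0.579, -0.512, 0.635, 0.64], [0.012, 0.784, 0.621, 0.759], [0.0, 0.0, 0.0, 1.0]]
0.1 [ 0.1942662  -0.54068911  0.23051086] [ 9.85174908e-01  1.71550827e-01 -2.31130624e-05 -8.44747946e-04] [ 1.09459969 -0.27951837  0.6888678 ]
pics
scene0.npz
top0.npz
```

View pics/top0.png

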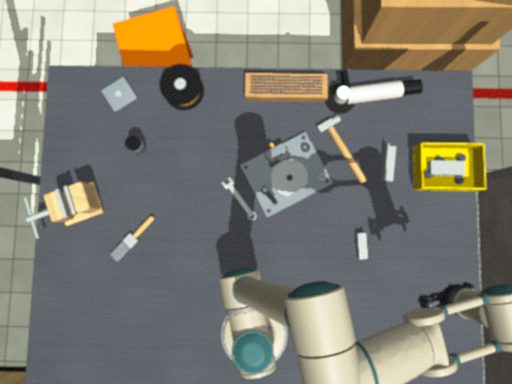

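View pics/scene0.png

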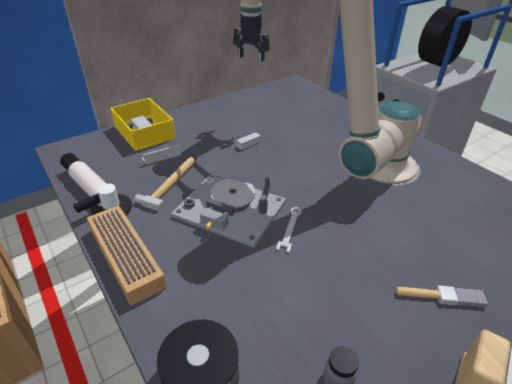

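The top view shows the fixture at about (288,175), with the flange at (290,178). The scene view has the fixture at about (230,208) and the keeper pin at (266,187). I'll enlarge both.

Run:
```python
import cv2,numpy as np
a=np.load("top0.npz")["frame"][120:225,230:340,::-1];b=np.load("scene0.npz")["frame"][165:255,160:300,::-1]
cv2.imwrite("pics/c0.png",cv2.resize(a,(770,735)[:2],interpolation=cv2.INTER_CUBIC)[:600])
A=cv2.resize(a,None,fx=5.5,fy=5.5,interpolation=cv2.INTER_CUBIC);cv2.imwrite("pics/c0.png",A)
cv2.imwrite("pics/c1.png",cv2.resize(b,None,fx=5.5,fy=5.5,interpolation=cv2.INTER_CUBIC))
```

```text
(no output)
```

View pics/c0.png

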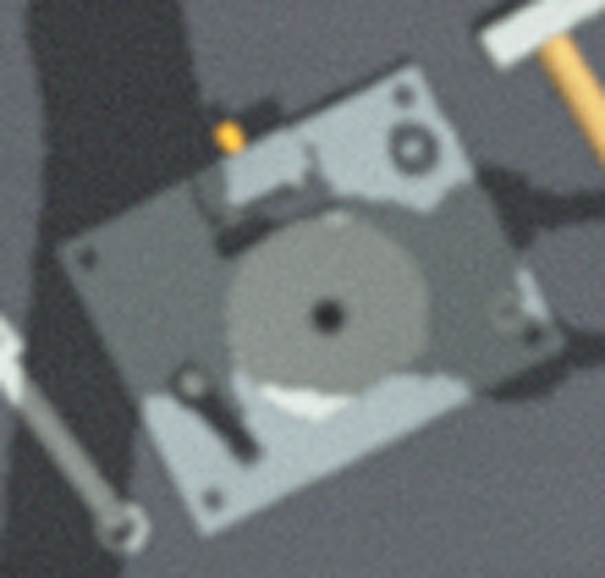

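View pics/c1.png

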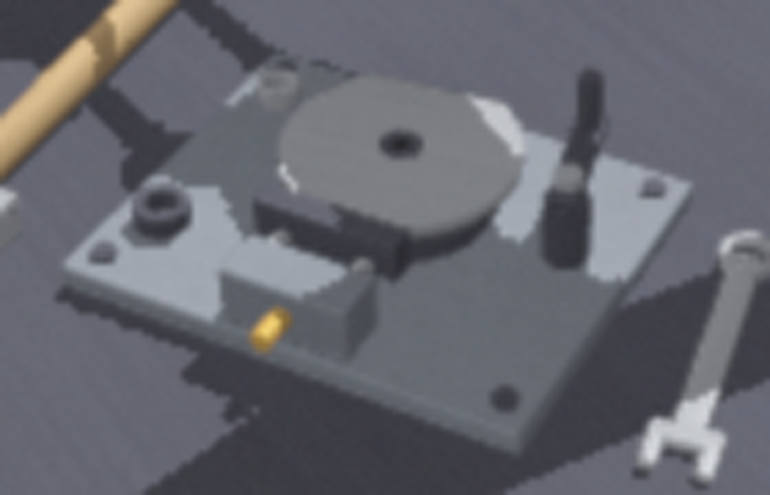

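The crops show the hub at about (289.5,177.6) in the full image, with plate corners at c0 (415,65), (65,245), (205,535) and (565,350). The bar is at the upper left and the keeper post at (190,383). Next I'll compute the fixture frame and the radius profile of the rim.

```bash
cat > h.py <<'E'
import numpy as np
def ray(c,u,v,z):
    K,T=c["camera_matrix"],c["T"]
    d=T[:3,:3]@np.array([(u-K[0,2])/K[0,0],-(v-K[1,2])/K[1,1],-1]);o=T[:3,3]
    return o+d*(z-o[2])/d[2]
def cloud(c):
    K,T=c["camera_matrix"],c["T"];z=c["z_map"];v,u=np.indices(z.shape)
    p=np.stack([(u-K[0,2])/K[0,0]*z,-(v-K[1,2])/K[1,1]*z,-z],-1)
    return p@T[:3,:3].T+T[:3,3]
E
python3 - <<'E'
from h import *
t=np.load("top0.npz");s=np.load("scene0.npz");np.set_printoptions(precision=4,suppress=True)
f=lambda x,y,z:ray(t,230+x/5.5-.4,120+y/5.5-.4,z)
g=lambda x,y,z:ray(s,160+x/5.5-.4,165+y/5.5-.4,z)
C=[f(*p,.016) for p in[(415,65),(65,245),(205,535),(565,350)]]
print("corners",*C)
for i in range(4):
    d=C[(i+1)%4]-C[i];print(np.linalg.norm(d),np.degrees(np.arctan2(d[1],d[0])))
print("hub top",f(327,317,.055),"scene",g(401,144,.055))
print("post top",f(190,383,.066),"scene",g(569,178,.066),"pin",g(590,75,.098),f(250,452,.098))
c=(f(327,317,.055)+g(401,144,.055))/2
for n,cam in(("top",t),("scene",s)):
    P=cloud(cam);ok=(cam["z_map"]>0)&(np.hypot(*(P[...,:2]-c[:2]).transpose(2,0,1))<.085)&(abs(P[...,2]-.055)<.008)
    q=P[ok];print(n,ok.sum(),np.median(q[:,2]),q.mean(0))
    a=np.degrees(np.arctan2(q[:,1]-c[1],q[:,0]-c[0]))%360;r=np.hypot(q[:,0]-c[0],q[:,1]-c[1])
    print([(k,round(1000*r[(abs((a-k+180)%360-180)<6)].max())) for k in range(0,360,12)])
E
```

```text
corners [ 0.7252 -0.1729  0.016 ] [0.6001 0.0572 0.016 ] [ 0.4106 -0.0384  0.016 ] [ 0.536  -0.2726  0.016 ]
0.26199456971429885 118.52302615211276
0.2122276303621005 -153.20077616143442
0.2656601297973219 -61.82989898651955
0.21378531444779014 27.793064172082943
hub top [ 0.5502 -0.1139  0.055 ] scene [ 0.5509 -0.1143  0.055 ]
post top [ 0.5051 -0.0269  0.066 ] scene [ 0.5021 -0.03    0.066 ] pin [ 0.4668 -0.061   0.098 ] [ 0.4599 -0.0647  0.098 ]
top 1084 0.054608666487259816 [ 0.5576 -0.1123  0.0548]
[(0, 83), (12, 82), (24, 80), (36, 81), (48, 83), (60, 84), (72, 63), (84, 61), (96, 61), (108, 63), (120, 84), (132, 63), (144, 63), (156, 63), (168, 64), (180, 63), (192, 60), (204, 55), (216, 53), (228, 54), (240, 59), (252, 66), (264, 67), (276, 67), (288, 67), (300, 66), (312, 66), (324, 68), (336, 66), (348, 67)]
scene 1091 0.05517494620604935 [ 0.5615 -0.1043  0.0554]
[(0, 83), (12, 85), (24, 84), (36, 85), (48, 85), (60, 84), (72, 67), (84, 68), (96, 67), (108, 67), (120, 66), (132, 65), (144, 63), (156, 64), (168, 64), (180, 63), (192, 59), (204, 55), (216, 52), (228, 54), (240, 59), (252, 62), (264, 65), (276, 65), (288, 65), (300, 65), (312, 65), (324, 64), (336, 64), (348, 66)]
```

The measurements agree with the given sizes:
- **Hub:** (0.5505,-0.114).
- **Fixture yaw:** about 28.3°.
- **Pivot:** 98 mm from the hub.
- **Flat:** faces 217° in world axes, so it needs about +171° anticlockwise.

I'll move above the start of the arc.

```bash
python3 -m jog '-1 5 -3.5 0 0; -1 10 -7 0 0; -1 15 -10.5 0 0; -1 20 -14 0 0; -1 25 -17.5 0 0' 20; python3 -m jog '-1 5 -3.5 0 0; -1 10 -7 0 0; -1 15 -10.5 0 0; -1 21.5 -14.9 0 -0.149; -1 21.5 -14.9 0 -0.149'; python3 -c "
from bench import *;s=read_state();print(s['eef_pos'],s['eef_rot'],s['force'],s['clock'])"
```

```text
clock: 0.72
eef_pos: [0.3712, -0.2902, 0.2311]
eef_rot: [0.985, 0.171, 0.0, -0.0]
force: [2.1, 0.0, -0.7]
opening: -0.001
finger_force: 0.0
clock: 1.35
eef_pos: [0.5238, -0.076, 0.2308]
eef_rot: [0.969, 0.247, 0.0, -0.001]
force: [-0.4, 0.3, -0.2]
opening: -0.005
finger_force: 0.0
[ 0.52379922 -0.07599505  0.23077845] [ 9.69138912e-01  2.46514691e-01  1.38512108e-05 -5.25927766e-04] [-0.36374114  0.29212462 -0.24906208] 1.35
```

```bash
python3 -m jog '-1 -0.2 0.2 5 0; -1 -0.2 0.2 10 0; -1 -0.2 0.2 14 0; -1 -0.2 0.2 16.5 0; -1 -0.2 0.2 16.5 0'; python3 -m jog '-1 0 0 0 0; -1 0 0 0.2 0; -1 0 0 0.4 0; -1 0 0 0.6 0; -1 0 0 0.6 0'; python3 -m jog '-1 0 0 0 0; -1 0 0 0 0; -1 0 0 0.1 0; -1 0 0 0.1 0; -1 0 0 0.1 0'
```

```text
clock: 1.98
eef_pos: [0.5194, -0.082, 0.0643]
eef_rot: [0.97, 0.244, -0.003, -0.001]
force: [0.1, -0.5, -0.3]
opening: 0.001
finger_force: 0.0
clock: 2.6
eef_pos: [0.5215, -0.0817, 0.0603]
eef_rot: [0.97, 0.244, -0.0, 0.0]
force: [-0.5, -0.4, 0.1]
opening: -0.0
finger_force: 0.0
clock: 3.22
eef_pos: [0.5216, -0.0818, 0.0592]
eef_rot: [0.97, 0.244, -0.0, 0.0]
force: [0.1, 0.2, -0.6]
opening: 0.001
finger_force: 0.0
```

```bash
python3 -m jog '-1 0 0 0.2 0; -1 0 0 0.35 0; -1 0 0 0.4 0; -1 0 0 0.45 0; -1 0 0 0.5 0'; python3 -m jog '-1 0 0 0.04 0; -1 0 0 0.08 0; -1 0 0 0.1 0; -1 0 0 0.1 0; -1 0 0 0.1 0'
```

```text
clock: 3.85
eef_pos: [0.5215, -0.0818, 0.0548]
eef_rot: [0.97, 0.244, -0.0, 0.0]
force: [-1.2, 1.0, 6.5]
opening: -0.003
finger_force: 3.0
clock: 4.47
eef_pos: [0.5216, -0.0818, 0.0542]
eef_rot: [0.97, 0.244, 0.0, 0.0]
force: [-2.4, 0.4, 7.5]
opening: -0.003
finger_force: 4.1
```

```bash
python3 -m jog '-1 0 0 0.06 0; -1 0 0 0.12 0; -1 0 0 0.12 0; -1 0 0 0.12 0; -1 0 0 0.12 0'
python3 - <<'E'
import numpy as np
for k in range(8):
    a=np.radians(103.6+21.5*k+21.5*np.arange(6)/5);x=4.3*np.cos(a);y=-4.3*np.sin(a)
    print("; ".join(f"-1 {p:.2f} {q:.2f} 0 0" for p,q in zip(x[1:]-x[0],y[1:]-y[0])))
E
```

```text
clock: 5.1
eef_pos: [0.5216, -0.0818, 0.0535]
eef_rot: [0.97, 0.244, 0.0, 0.0]
force: [-2.7, 0.1, 11.6]
opening: -0.003
finger_force: 5.7
-1 -0.31 0.09 0 0; -1 -0.61 0.20 0 0; -1 -0.91 0.33 0 0; -1 -1.19 0.49 0 0; -1 -1.46 0.66 0 0
-1 -0.26 0.20 0 0; -1 -0.50 0.41 0 0; -1 -0.72 0.64 0 0; -1 -0.93 0.89 0 0; -1 -1.12 1.15 0 0
-1 -0.17 0.28 0 0; -1 -0.31 0.56 0 0; -1 -0.44 0.86 0 0; -1 -0.54 1.17 0 0; -1 -0.62 1.48 0 0
-1 -0.05 0.32 0 0; -1 -0.09 0.64 0 0; -1 -0.09 0.96 0 0; -1 -0.07 1.28 0 0; -1 -0.03 1.60 0 0
-1 0.07 0.32 0 0; -1 0.15 0.63 0 0; -1 0.27 0.93 0 0; -1 0.40 1.22 0 0; -1 0.56 1.50 0 0
-1 0.18 0.27 0 0; -1 0.37 0.53 0 0; -1 0.59 0.77 0 0; -1 0.82 0.99 0 0; -1 1.07 1.19 0 0
-1 0.26 0.19 0 0; -1 0.54 0.35 0 0; -1 0.83 0.50 0 0; -1 1.13 0.62 0 0; -1 1.43 0.72 0 0
-1 0.31 0.08 0 0; -1 0.63 0.13 0 0; -1 0.95 0.16 0 0; -1 1.28 0.16 0 0; -1 1.60 0.14 0 0
```

```bash
python3 -m jog '-1 -0.31 0.09 0.03 0; -1 -0.61 0.20 0.05 0; -1 -0.91 0.33 0.05 0; -1 -1.19 0.49 0.05 0; -1 -1.46 0.66 0.05 0'
cat > flat.py <<'E'
from h import *
from bench import read_camera
import sys
c=np.array([.5505,-.114])
np.set_printoptions(suppress=True)
for n in("top","scene"):
    cam=read_camera(n);P=cloud(cam)[...,:3]
    d=P[...,:2]-c;r=np.hypot(d[...,0],d[...,1])*1000;a=np.degrees(np.arctan2(d[...,1],d[...,0]))%360
    ok=(cam["z_map"]>0)&(r<75)&(abs(P[...,2]-.053)<.0065)
    print(n,[(k-28,round(float(np.max(r[ok&(abs((a-k+180)%360-180)<5)],initial=0)))) for k in range(28,388,12)])
    x=(d@[np.cos(np.radians(28.3)),np.sin(np.radians(28.3))])*1000;y=(d@[-np.sin(np.radians(28.3)),np.cos(np.radians(28.3))])*1000
    b=(cam["z_map"]>0)&(abs(y)<36)&(x>45)&(x<95)&(P[...,2]>.0588)&(P[...,2]<.068)
    if b.sum():print("bar n,x min/med/max",b.sum(),x[b].min(),np.median(x[b]),x[b].max())
E
python3 flat.py
```

```text
clock: 5.72
eef_pos: [0.5152, -0.0937, 0.0536]
eef_rot: [0.97, 0.244, 0.004, 0.0]
force: [3.0, 5.6, 9.1]
opening: -0.004
finger_force: 4.9
top [(0, 0), (12, 61), (24, 56), (36, 53), (48, 0), (60, 0), (72, 0), (84, 0), (96, 0), (108, 0), (120, 0), (132, 0), (144, 0), (156, 63), (168, 57), (180, 0), (192, 0), (204, 0), (216, 0), (228, 0), (240, 0), (252, 0), (264, 0), (276, 0), (288, 0), (300, 67), (312, 66), (324, 66), (336, 72), (348, 0)]
bar n,x min/med/max 21 64.72581726598794 73.79347589926695 79.08069146340789
scene [(0, 65), (12, 72), (24, 74), (36, 68), (48, 69), (60, 67), (72, 66), (84, 66), (96, 65), (108, 64), (120, 63), (132, 64), (144, 31), (156, 33), (168, 41), (180, 50), (192, 53), (204, 56), (216, 57), (228, 65), (240, 67), (252, 64), (264, 67), (276, 66), (288, 65), (300, 64), (312, 65), (324, 65), (336, 66), (348, 58)]
bar n,x min/med/max 113 64.70693372416824 75.63383279652807 86.90575523294372
```

```bash
python3 -m jog '-1 -0.26 0.20 0.02 0; -1 -0.50 0.41 0.04 0; -1 -0.72 0.64 0.05 0; -1 -0.93 0.89 0.05 0; -1 -1.12 1.15 0.05 0'; python3 flat.py | grep -v top;python3 -c "
from bench import *
import cv2
f=read_camera('scene')['frame'][150:255,160:300,::-1];cv2.imwrite('pics/s1.png',cv2.resize(f,None,fx=5,fy=5,interpolation=2))"
```

```text
clock: 6.45
eef_pos: [0.5099, -0.1086, 0.0531]
eef_rot: [0.97, 0.244, 0.003, -0.0]
force: [1.4, 7.0, 12.9]
opening: -0.001
finger_force: 6.2
bar n,x min/med/max 32 64.53013535836705 74.7176298675063 79.70710710456102
scene [(0, 58), (12, 59), (24, 64), (36, 68), (48, 68), (60, 66), (72, 65), (84, 65), (96, 65), (108, 64), (120, 63), (132, 66), (144, 65), (156, 30), (168, 34), (180, 50), (192, 51), (204, 49), (216, 60), (228, 61), (240, 66), (252, 65), (264, 64), (276, 65), (288, 66), (300, 63), (312, 66), (324, 65), (336, 67), (348, 70)]
bar n,x min/med/max 116 64.80741616992458 75.16780230433676 83.89856738093367
```

View pics/s1.png

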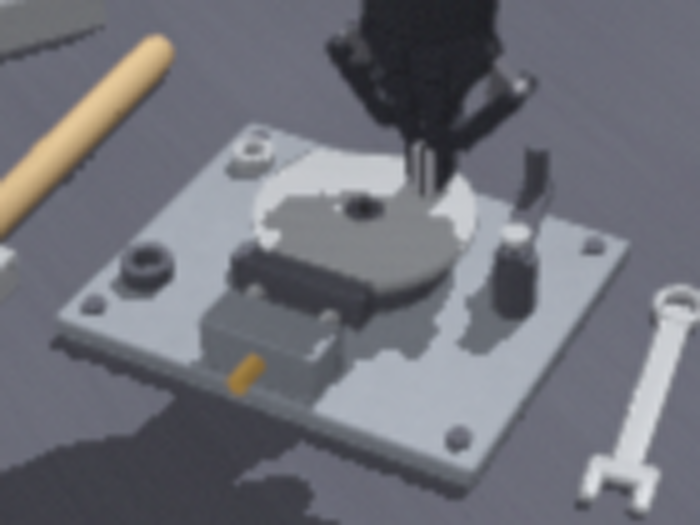

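The gripper hides the flat, which would be near (440,190) in this picture. I'll press slightly firmer, continue the arc, then check from another position.

```bash
python3 -m jog '-1 -0.17 0.28 0.02 0; -1 -0.31 0.56 0.03 0; -1 -0.44 0.86 0.03 0; -1 -0.54 1.17 0.03 0; -1 -0.62 1.48 0.03 0';python3 -m jog '-1 -0.05 0.32 0 0; -1 -0.09 0.64 0 0; -1 -0.09 0.96 0 0; -1 -0.07 1.28 0 0; -1 -0.03 1.60 0 0'; python3 flat.py | grep -v top
```

```text
clock: 7.22
eef_pos: [0.5099, -0.1241, 0.0527]
eef_rot: [0.97, 0.244, 0.002, -0.001]
force: [-0.9, 7.3, 14.7]
opening: -0.001
finger_force: 7.3
clock: 7.85
eef_pos: [0.5155, -0.1382, 0.0524]
eef_rot: [0.97, 0.244, -0.0, -0.002]
force: [-3.9, 5.8, 15.2]
opening: 0.001
finger_force: 7.9
bar n,x min/med/max 62 64.41030572767885 72.74957706712745 80.66099601683777
scene [(0, 57), (12, 58), (24, 72), (36, 66), (48, 67), (60, 67), (72, 65), (84, 65), (96, 65), (108, 64), (120, 63), (132, 62), (144, 63), (156, 66), (168, 63), (180, 64), (192, 34), (204, 59), (216, 54), (228, 52), (240, 53), (252, 59), (264, 66), (276, 65), (288, 66), (300, 63), (312, 65), (324, 66), (336, 63), (348, 56)]
bar n,x min/med/max 107 64.89203449835556 74.82831099496615 83.96845031387602
```

Now it turns: the flat has moved from 189° to about 229° in fixture angle, after slipping at first. I'll continue at this force.

```bash
python3 -m jog '-1 0.07 0.32 0 0; -1 0.15 0.63 0 0; -1 0.27 0.93 0 0; -1 0.40 1.22 0 0; -1 0.56 1.50 0 0';python3 -m jog '-1 0.18 0.27 0 0; -1 0.37 0.53 0 0; -1 0.59 0.77 0 0; -1 0.82 0.99 0 0; -1 1.07 1.19 0 0'; python3 flat.py | grep -v top
python3 - <<'E'
import numpy as np
for k in range(4):
    a=np.radians(275.6+12*k+12*np.arange(6)/5);x=4.3*np.cos(a);y=-4.3*np.sin(a)
    print("; ".join(f"-1 {p:.2f} {q:.2f} 0 0" for p,q in zip(x[1:]-x[0],y[1:]-y[0])))
E
```

```text
clock: 8.57
eef_pos: [0.5265, -0.1492, 0.0524]
eef_rot: [0.97, 0.244, -0.001, -0.002]
force: [-5.8, 4.1, 17.3]
opening: -0.002
finger_force: 8.1
clock: 9.2
eef_pos: [0.5409, -0.1554, 0.0524]
eef_rot: [0.97, 0.245, -0.002, -0.001]
force: [-8.2, 1.3, 15.7]
opening: 0.005
finger_force: 8.1
bar n,x min/med/max 71 64.33758154905085 72.50890512455862 79.46998164103594
scene [(0, 55), (12, 57), (24, 65), (36, 66), (48, 66), (60, 67), (72, 66), (84, 65), (96, 66), (108, 64), (120, 63), (132, 63), (144, 62), (156, 62), (168, 64), (180, 65), (192, 64), (204, 62), (216, 39), (228, 34), (240, 54), (252, 53), (264, 52), (276, 56), (288, 65), (300, 63), (312, 66), (324, 65), (336, 63), (348, 58)]
bar n,x min/med/max 112 65.98371754701672 75.13652826679731 84.5947366008863
-1 0.18 -0.02 0 0; -1 0.36 -0.05 0 0; -1 0.53 -0.09 0 0; -1 0.71 -0.13 0 0; -1 0.88 -0.18 0 0
-1 0.17 -0.06 0 0; -1 0.34 -0.12 0 0; -1 0.50 -0.20 0 0; -1 0.67 -0.27 0 0; -1 0.82 -0.36 0 0
-1 0.15 -0.09 0 0; -1 0.31 -0.19 0 0; -1 0.45 -0.30 0 0; -1 0.59 -0.41 0 0; -1 0.73 -0.52 0 0
-1 0.13 -0.12 0 0; -1 0.26 -0.25 0 0; -1 0.38 -0.38 0 0; -1 0.50 -0.52 0 0; -1 0.61 -0.66 0 0
```

```bash
python3 -m jog '-1 0.26 0.19 0.01 0; -1 0.54 0.35 0.02 0; -1 0.83 0.50 0.03 0; -1 1.13 0.62 0.03 0; -1 1.43 0.72 0.03 0';python3 -m jog '-1 0.31 0.08 0 0; -1 0.63 0.13 0 0; -1 0.95 0.16 0 0; -1 1.28 0.16 0 0; -1 1.60 0.14 0 0'; python3 flat.py | grep -v top
```

```text
clock: 9.93
eef_pos: [0.5575, -0.156, 0.0524]
eef_rot: [0.97, 0.245, -0.002, 0.0]
force: [-7.7, 0.3, 16.3]
opening: 0.001
finger_force: 8.1
clock: 10.55
eef_pos: [0.5728, -0.1509, 0.0526]
eef_rot: [0.969, 0.245, -0.001, 0.001]
force: [-7.6, -3.2, 15.9]
opening: -0.001
finger_force: 7.5
bar n,x min/med/max 63 64.52960215411292 72.9814667951165 91.99009023720502
scene [(0, 56), (12, 59), (24, 63), (36, 66), (48, 66), (60, 66), (72, 66), (84, 65), (96, 65), (108, 63), (120, 62), (132, 61), (144, 63), (156, 62), (168, 65), (180, 65), (192, 64), (204, 63), (216, 63), (228, 59), (240, 51), (252, 37), (264, 30), (276, 54), (288, 53), (300, 55), (312, 59), (324, 66), (336, 63), (348, 58)]
bar n,x min/med/max 112 65.1317769688946 75.54044531120365 84.69903416877504
```

```bash
python3 -m jog '-1 0.18 -0.02 0.01 0; -1 0.36 -0.05 0.02 0; -1 0.53 -0.09 0.02 0; -1 0.71 -0.13 0.02 0; -1 0.88 -0.18 0.02 0';python3 -m jog '-1 0.17 -0.06 0 0; -1 0.34 -0.12 0 0; -1 0.50 -0.20 0 0; -1 0.67 -0.27 0 0; -1 0.82 -0.36 0 0'; python3 -m jog '-1 0 0 -1 0; -1 0 0 -2.5 0; -1 0 0 -4 0; -1 -2 -2 -4 0; -1 -5 -5 -4 0';python3 flat.py | grep -v top
```

```text
clock: 11.28
eef_pos: [0.5804, -0.1458, 0.0526]
eef_rot: [0.969, 0.245, -0.001, 0.002]
force: [-6.4, -4.6, 14.1]
opening: 0.0
finger_force: 7.4
clock: 11.9
eef_pos: [0.5868, -0.1393, 0.0528]
eef_rot: [0.969, 0.245, -0.0, 0.003]
force: [-5.4, -5.3, 13.4]
opening: -0.002
finger_force: 6.8
clock: 12.52
eef_pos: [0.5198, -0.1164, 0.0911]
eef_rot: [0.97, 0.244, 0.001, 0.001]
force: [0.1, -0.3, 0.1]
opening: 0.002
finger_force: 0.0
bar n,x min/med/max 11 64.39821991242826 74.65689717271023 79.24790226326107
scene [(0, 58), (12, 61), (24, 65), (36, 67), (48, 68), (60, 66), (72, 66), (84, 66), (96, 65), (108, 64), (120, 62), (132, 63), (144, 62), (156, 65), (168, 64), (180, 65), (192, 67), (204, 66), (216, 61), (228, 66), (240, 64), (252, 65), (264, 65), (276, 59), (288, 54), (300, 52), (312, 53), (324, 57), (336, 71), (348, 58)]
bar n,x min/med/max 111 64.68268790861197 75.13395592473162 83.73260754197669
```

The flat is at about 302.5°, leaving 57.5° to go. I'll make a second stroke starting from 110°.

```bash
python3 -m jog '-1 0.7 -1.5 0 0; -1 1.34 -2.97 0 0; -1 1.34 -2.97 1.5 0; -1 1.34 -2.97 3 0; -1 1.34 -2.97 3.3 0'; python3 -m jog '-1 0 0 0.2 0; -1 0 0 0.35 0; -1 0 0 0.45 0; -1 0 0 0.55 0; -1 0 0 0.6 0';  python3 -m jog '-1 0 0 0.03 0; -1 0 0 0.06 0; -1 0 0 0.1 0; -1 0 0 0.1 0; -1 0 0 0.1 0'
python3 - <<'E'
import numpy as np
for k in range(5):
    a=np.radians(110+18*k+18*np.arange(6)/5);x=4.5*np.cos(a);y=-4.5*np.sin(a)
    print("; ".join(f"-1 {p:.2f} {q:.2f} 0 0" for p,q in zip(x[1:]-x[0],y[1:]-y[0])))
E
```

```text
clock: 13.25
eef_pos: [0.5156, -0.0835, 0.0553]
eef_rot: [0.97, 0.244, -0.002, -0.001]
force: [0.4, 0.8, -0.5]
opening: 0.002
finger_force: 0.0
clock: 13.88
eef_pos: [0.5159, -0.0837, 0.0531]
eef_rot: [0.97, 0.244, -0.0, -0.0]
force: [-5.4, 2.1, 16.0]
opening: -0.004
finger_force: 7.7
clock: 14.5
eef_pos: [0.5159, -0.0837, 0.0526]
eef_rot: [0.97, 0.244, -0.0, -0.0]
force: [-5.4, 2.4, 17.9]
opening: -0.0
finger_force: 8.6
-1 -0.26 0.10 0 0; -1 -0.52 0.23 0 0; -1 -0.77 0.36 0 0; -1 -1.00 0.52 0 0; -1 -1.23 0.68 0 0
-1 -0.22 0.18 0 0; -1 -0.42 0.38 0 0; -1 -0.62 0.58 0 0; -1 -0.79 0.80 0 0; -1 -0.96 1.03 0 0
-1 -0.15 0.24 0 0; -1 -0.29 0.49 0 0; -1 -0.41 0.74 0 0; -1 -0.51 1.01 0 0; -1 -0.60 1.28 0 0
-1 -0.07 0.27 0 0; -1 -0.12 0.55 0 0; -1 -0.16 0.83 0 0; -1 -0.17 1.11 0 0; -1 -0.17 1.40 0 0
-1 0.02 0.28 0 0; -1 0.06 0.56 0 0; -1 0.11 0.84 0 0; -1 0.18 1.11 0 0; -1 0.27 1.38 0 0
```

```bash
python3 -m jog '-1 -0.26 0.10 0 0; -1 -0.52 0.23 0 0; -1 -0.77 0.36 0 0; -1 -1.00 0.52 0 0; -1 -1.23 0.68 0 0'; python3 -m jog '-1 -0.22 0.18 0 0; -1 -0.42 0.38 0 0; -1 -0.62 0.58 0 0; -1 -0.79 0.80 0 0; -1 -0.96 1.03 0 0';python3 flat.py | grep -v top
```

```text
clock: 15.12
eef_pos: [0.5119, -0.0944, 0.0529]
eef_rot: [0.97, 0.243, 0.004, -0.0]
force: [0.8, 7.0, 12.7]
opening: 0.0
finger_force: 6.7
clock: 15.75
eef_pos: [0.508, -0.1082, 0.0528]
eef_rot: [0.97, 0.243, 0.003, -0.0]
force: [0.3, 6.8, 13.7]
opening: 0.004
finger_force: 7.0
bar n,x min/med/max 34 65.3424371492307 75.84163689178507 79.46142475226928
scene [(0, 56), (12, 67), (24, 63), (36, 68), (48, 67), (60, 67), (72, 66), (84, 66), (96, 65), (108, 64), (120, 63), (132, 65), (144, 63), (156, 32), (168, 38), (180, 58), (192, 63), (204, 63), (216, 63), (228, 64), (240, 68), (252, 64), (264, 64), (276, 66), (288, 63), (300, 58), (312, 53), (324, 55), (336, 55), (348, 57)]
bar n,x min/med/max 114 65.51240503217383 75.68932242420003 84.76186228423069
```

```bash
python3 -m jog '-1 -0.15 0.24 0.01 0; -1 -0.29 0.49 0.02 0; -1 -0.41 0.74 0.02 0; -1 -0.51 1.01 0.02 0; -1 -0.60 1.28 0.02 0'; python3 -m jog '-1 -0.07 0.27 0 0; -1 -0.12 0.55 0 0; -1 -0.16 0.83 0 0; -1 -0.17 1.11 0 0; -1 -0.17 1.40 0 0';python3 flat.py | grep -v top
```

```text
clock: 16.48
eef_pos: [0.508, -0.1224, 0.0526]
eef_rot: [0.97, 0.244, 0.002, -0.0]
force: [-1.2, 6.5, 15.7]
opening: 0.003
finger_force: 7.6
clock: 17.1
eef_pos: [0.5126, -0.1362, 0.0526]
eef_rot: [0.97, 0.244, 0.002, 0.0]
force: [-2.8, 3.7, 14.8]
opening: -0.004
finger_force: 7.5
bar n,x min/med/max 74 59.63007848898404 68.27748978278156 76.07459595618317
scene [(0, 51), (12, 54), (24, 59), (36, 74), (48, 68), (60, 66), (72, 65), (84, 65), (96, 64), (108, 64), (120, 63), (132, 64), (144, 63), (156, 65), (168, 64), (180, 44), (192, 37), (204, 61), (216, 62), (228, 65), (240, 65), (252, 64), (264, 66), (276, 65), (288, 65), (300, 63), (312, 65), (324, 61), (336, 55), (348, 52)]
bar n,x min/med/max 110 60.46450834624997 70.58427442040846 78.38964881409771
```

```bash
python3 -m jog '-1 0.01 0.14 0 0; -1 0.02 0.28 0 0; -1 0.04 0.42 0 0; -1 0.06 0.56 0 0; -1 0.11 0.84 0 0';python3 -m jog '-1 0 0 0 0; -1 0 0 0 0; -1 0 0 0 0; -1 0 0 0 0; -1 0 0 0 0';python3 flat.py | grep -v top
```

```text
clock: 17.82
eef_pos: [0.5176, -0.1435, 0.0527]
eef_rot: [0.97, 0.244, 0.002, 0.001]
force: [-1.0, 2.9, 14.5]
opening: -0.002
finger_force: 7.3
clock: 18.45
eef_pos: [0.5181, -0.1441, 0.0527]
eef_rot: [0.97, 0.244, 0.002, 0.001]
force: [-1.4, 1.6, 14.1]
opening: -0.003
finger_force: 7.0
bar n,x min/med/max 60 55.062886904750535 63.06165025527657 70.86156250683695
scene [(0, 75), (12, 75), (24, 74), (36, 73), (48, 66), (60, 67), (72, 67), (84, 65), (96, 65), (108, 64), (120, 63), (132, 63), (144, 64), (156, 62), (168, 65), (180, 65), (192, 35), (204, 44), (216, 62), (228, 65), (240, 65), (252, 65), (264, 65), (276, 66), (288, 65), (300, 63), (312, 64), (324, 57), (336, 74), (348, 74)]
bar n,x min/med/max 106 55.49336283555456 66.11253263521361 74.01620493791947
```

```bash
python3 -m jog '-1 0.02 0.08 0 0; -1 0.04 0.16 0 0; -1 0.06 0.24 0 0; -1 0.08 0.32 0 0; -1 0.08 0.32 0 0';python3 flat.py | grep -v top
```

```text
clock: 19.18
eef_pos: [0.5203, -0.1464, 0.0527]
eef_rot: [0.97, 0.244, 0.002, 0.001]
force: [-2.4, 1.8, 14.4]
opening: -0.0
finger_force: 7.1
bar n,x min/med/max 66 53.62299157489346 60.891695586595574 68.60047532912773
scene [(0, 71), (12, 75), (24, 75), (36, 74), (48, 69), (60, 66), (72, 67), (84, 66), (96, 65), (108, 64), (120, 63), (132, 64), (144, 63), (156, 64), (168, 64), (180, 66), (192, 43), (204, 36), (216, 62), (228, 67), (240, 65), (252, 65), (264, 65), (276, 66), (288, 65), (300, 63), (312, 65), (324, 60), (336, 74), (348, 74)]
bar n,x min/med/max 110 54.271774668816015 63.49483940954211 72.18339141414862
```

```bash
python3 -m jog '-1 0 0 -0.5 0; -1 0 0 -2 0; -1 0 0 -5 0; -1 -4 0 -8 0; -1 -10 0 -8 0';python3 -m jog '-1 -4 0 -2 0; -1 -4 0 -2 0; -1 -4 0 -2 0; -1 -4 0 -2 0; -1 -4 0 -2 0'; python3 flat.py
python3 - <<'E'
from h import *
from bench import *
import cv2
for n in("top","scene"):
    c=read_camera(n);np.savez(n+"1.npz",**c)
a=np.load("top1.npz")["frame"][120:225,230:340,::-1];b=np.load("scene1.npz")["frame"][165:255,160:300,::-1]
A=cv2.resize(a,(570,544),interpolation=2);cv2.imwrite("pics/c2.png",A)
cv2.imwrite("pics/c3.png",cv2.resize(b,None,fx=5.5,fy=5.5,interpolation=2))
E
```

```text
clock: 19.9
eef_pos: [0.4326, -0.1949, 0.133]
eef_rot: [0.969, 0.246, 0.003, 0.003]
force: [-1.1, -1.6, -0.1]
opening: 0.004
finger_force: 0.0
clock: 20.52
eef_pos: [0.3958, -0.2115, 0.1496]
eef_rot: [0.97, 0.245, -0.0, -0.0]
force: [0.6, -0.2, -0.1]
opening: 0.002
finger_force: 0.0
top [(0, 54), (12, 74), (24, 70), (36, 75), (48, 63), (60, 60), (72, 62), (84, 63), (96, 62), (108, 63), (120, 63), (132, 63), (144, 63), (156, 64), (168, 65), (180, 64), (192, 65), (204, 65), (216, 66), (228, 66), (240, 67), (252, 67), (264, 67), (276, 67), (288, 66), (300, 67), (312, 66), (324, 69), (336, 68), (348, 66)]
bar n,x min/med/max 80 49.34655008644634 61.13676643219061 68.53785131726669
scene [(0, 71), (12, 73), (24, 74), (36, 74), (48, 67), (60, 67), (72, 66), (84, 66), (96, 65), (108, 64), (120, 63), (132, 64), (144, 65), (156, 65), (168, 65), (180, 66), (192, 65), (204, 64), (216, 65), (228, 63), (240, 66), (252, 65), (264, 62), (276, 65), (288, 64), (300, 63), (312, 65), (324, 61), (336, 75), (348, 75)]
bar n,x min/med/max 112 53.52476554700387 64.18554034754322 73.12586256097032
```

View pics/c3.png

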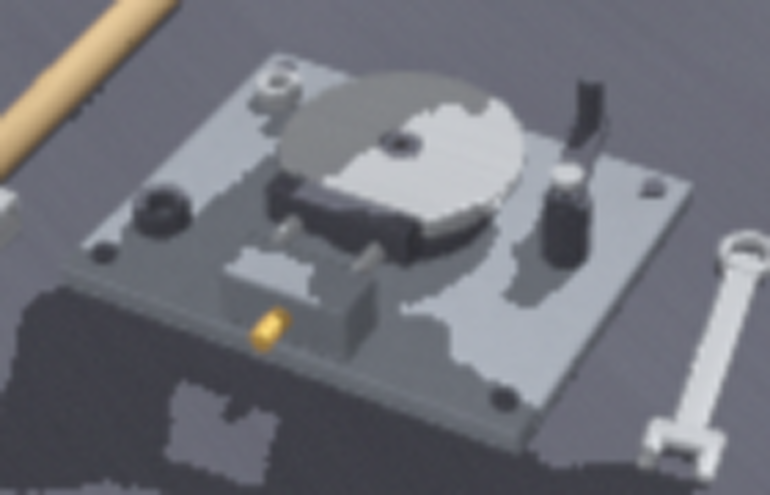

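The flat appears flush along the bar, from (270,185) to (420,235) in the crop. I'll check the bar's travel against the first pictures and fit the flat's angle.

Run:
```python
from h import *
c=np.array([.5505,-.114]);th=np.radians(28.3);u=np.array([np.cos(th),np.sin(th)]);w=np.array([-u[1],u[0]])
for n in("top","scene"):
    m=[]
    for k in"01":
        cam=np.load(n+k+".npz");P=cloud(cam);d=P[...,:2]-c;x=d@u*1000;y=d@w*1000;z=P[...,2]*1000;g=cam["z_map"]>0
        b=g&(abs(y)<38)&(x>48)&(x<90)&(abs(z-62)<3)
        fr=[];bk=[]
        for q in range(-36,36,6):
            s=b&(abs(y-q-3)<3)
            if s.sum():fr.append(x[s].min());bk.append(x[s].max())
        print(n,k,b.sum(),"mean",x[b].mean(),"front",np.mean(fr),"back",np.mean(bk),"slope",np.round(np.polyfit(y[b],x[b],1)[0],3))
```

```text
top 0 62 mean 71.21042550777686 front 62.889684109648094 back 77.98011714061481 slope -0.033
top 1 72 mean 59.822572735636186 front 52.973532404224194 back 66.35633069210748 slope 0.002
scene 0 119 mean 75.10978198692428 front 67.1618380174924 back 82.34619535648642 slope -0.012
scene 1 115 mean 63.60422994112158 front 55.38394622849723 back 70.22018153155385 slope 0.001
```

The bar has travelled 11.5 to 12 mm, so it is flush. Next I'll locate the pin.

```bash
python3 - <<'E'
from h import *
np.set_printoptions(precision=4,suppress=True)
c=np.array([.5505,-.114]);th=np.radians(28.3);u=np.array([np.cos(th),np.sin(th)]);w=np.array([-u[1],u[0]])
for n in("top","scene"):
    cam=np.load(n+"1.npz");P=cloud(cam);d=P[...,:2]-c;x=d@u*1000;y=d@w*1000;z=P[...,2]*1000
    for lo,hi in((72,93),(93,104),(62,70)):
        b=(cam["z_map"]>0)&(x<40)&(x>-90)&(y>65)&(y<125)&(z>lo)&(z<hi)
        if b.sum():print(n,lo,hi,b.sum(),x[b].mean(),y[b].mean(),z[b].mean(),[x[b].min(),x[b].max(),y[b].min(),y[b].max()])
E
python3 -c "
from bench import *;s=read_state();print(s['eef_pos'],s['clock'])"
```

```text
top 72 93 10 -20.60720359896283 89.6387184322603 79.26972233639448 [np.float64(-55.93677011664867), np.float64(3.1713124238771333), np.float64(80.36428563782638), np.float64(98.58056865330784)]
top 93 104 12 -49.108378971310316 85.34036914682854 97.96140461968979 [np.float64(-55.42162625767163), np.float64(-43.39192995429609), np.float64(79.1189642141644), np.float64(91.31595070810545)]
top 62 70 66 -23.414094678519984 91.65736635676215 65.8110132773886 [np.float64(-63.33853792097208), np.float64(13.205457004228569), np.float64(75.59046236098992), np.float64(104.47414336205269)]
scene 72 93 40 -31.280021531706108 92.46657345646838 79.75705035853494 [np.float64(-50.69149632904536), np.float64(8.190608043811924), np.float64(83.24902969798221), np.float64(105.02053398860667)]
scene 93 104 17 -46.0883854471313 87.75195513074108 96.5965951745895 [np.float64(-53.71105243969097), np.float64(-39.48127245493156), np.float64(80.0231801196981), np.float64(93.01475099874796)]
scene 62 70 84 -17.781532756530332 94.8889661140226 65.81865902019065 [np.float64(-58.476950512551), np.float64(17.416828696537035), np.float64(79.03392918874617), np.float64(107.6523205296829)]
[ 0.39553392 -0.21178312  0.14984272] 20.725
```

The pin is at fixture (-48,86.5), so the keeper starts at about 0.235 rad. I'll place the shut fingers behind the pin with tool +x leading.

```bash
python3 -m jog '-1 3 -3 0 0.18; -1 6 -6 0 0.36; -1 9 -9 0 0.54; -1 11 -11 0 0.72; -1 12.8 -12.6 0 0.9'; python3 -m jog '-1 0 0 0 0.15; -1 0 0 0 0.3; -1 0 0 0 0.43; -1 0 0 0 0.43; -1 0 0 0 0.43'
cat > rows.py <<'E'
from h import *
from bench import read_state
from scipy.spatial.transform import Rotation as R
c=np.array([.5505,-.114]);th=np.radians(28.3);u=np.array([np.cos(th),np.sin(th)]);w=np.array([-u[1],u[0]])
def go(l):
    s=read_state();r=R.from_quat(s["eef_rot"]);M=r.as_matrix()
    print("pos",s["eef_pos"],"fix mm",(s["eef_pos"][:2]-c)@u*1000,(s["eef_pos"][:2]-c)@w*1000,"toolx deg fix",np.degrees(np.arctan2(M[1,0],M[0,0]))-28.3,"t",s["clock"])
    for q,off,z in l:
        p=np.array([-50*np.cos(q)-off*np.sin(q),98-50*np.sin(q)+off*np.cos(q)])/1000
        W=np.r_[c+p[0]*u+p[1]*w,z];d=M.T@(W-s["eef_pos"])*100
        a=q-np.pi/2+th;cur=np.arctan2(M[1,0],M[0,0])
        print(f"{q:.2f}: {d[0]:.2f} {d[1]:.2f} {d[2]:.2f} {-(a-cur):.3f}")
E
python3 -c "
from rows import *
go([(.235,28,.076),(.235,18,.076)])"
```

```text
clock: 21.35
eef_pos: [0.4485, -0.0391, 0.15]
eef_rot: [0.979, -0.204, -0.0, 0.0]
force: [0.4, 0.3, -0.2]
opening: 0.0
finger_force: 0.0
clock: 21.98
eef_pos: [0.4483, -0.0404, 0.15]
eef_rot: [0.914, -0.405, -0.0, 0.0]
force: [-0.7, -0.0, -0.1]
opening: -0.003
finger_force: 0.0
pos [ 0.44831245 -0.04040475  0.15004232] fix mm -55.08318753777169 113.24486560723238 toolx deg fix -76.10438969050955 t 21.975
0.23: -0.03 -0.00 7.40 0.008
0.23: 0.97 0.00 7.40 0.008
```

```bash
python3 -m jog '-1 0 0 2.5 0; -1 0 0 5 0; -1 0 0 7 0; -1 0 0 7.4 0; -1 0 0 7.4 0'; python3 -m jog '-1 0.2 0 0 0; -1 0.4 0 0 0; -1 0.6 0 0 0; -1 0.8 0 0 0; -1 1 0 0 0'
python3 -c "
from rows import *
go([(.235+.05*k,18,.076) for k in range(6)])"
```

```text
clock: 22.6
eef_pos: [0.4486, -0.0405, 0.0763]
eef_rot: [0.914, -0.406, 0.0, 0.0]
force: [0.6, 0.2, 0.0]
opening: 0.002
finger_force: 0.0
clock: 23.22
eef_pos: [0.4551, -0.048, 0.0761]
eef_rot: [0.914, -0.406, 0.0, 0.0]
force: [-0.5, -0.4, 0.5]
opening: -0.001
finger_force: 0.0
pos [ 0.45509724 -0.0479749   0.07612721] fix mm -52.698250051158794 103.36293088256237 toolx deg fix -76.21062991339497 t 23.225
0.23: -0.05 -0.00 0.01 0.006
0.28: 0.20 0.08 0.01 -0.044
0.33: 0.46 0.16 0.01 -0.094
0.39: 0.71 0.22 0.01 -0.144
0.43: 0.98 0.26 0.01 -0.194
0.48: 1.24 0.30 0.01 -0.244
```

```bash
python3 -m jog '-1 0.25 0.08 0 -0.05; -1 0.5 0.16 0 -0.1; -1 0.76 0.22 0 -0.15; -1 1.02 0.27 0 -0.2; -1 1.28 0.3 0 -0.25'
python3 -m jog '-1 0.25 0.08 0 -0.05; -1 0.5 0.16 0 -0.1; -1 0.76 0.22 0 -0.15; -1 1.02 0.27 0 -0.2; -1 1.28 0.3 0 -0.25'
cat > pin.py <<'E'
from rows import *
from bench import read_camera
for n in("top","scene"):
    cam=read_camera(n);P=cloud(cam);d=P[...,:2]-c;x=d@u*1000;y=d@w*1000;z=P[...,2]*1000
    rr=np.hypot(x,y-98)
    b=(cam["z_map"]>0)&(rr<68)&(rr>14)&(abs(z-66)<3)&(y<112)
    a=(np.arctan2(y[b]-98,x[b])-np.pi)%(2*np.pi)
    print(n,b.sum(),"arm angle",np.round(np.median(a),3))
E
python3 pin.py; python3 -c "
from rows import *
go([(.785,18,.076)])"
```

```text
clock: 23.85
eef_pos: [0.4605, -0.059, 0.0759]
eef_rot: [0.958, -0.288, -0.001, -0.0]
force: [-1.0, 1.8, 2.0]
opening: 0.002
finger_force: 0.9
clock: 24.48
eef_pos: [0.469, -0.0689, 0.0758]
eef_rot: [0.986, -0.166, -0.001, 0.0]
force: [-3.2, -1.3, 1.5]
opening: -0.002
finger_force: 1.0
top 0 arm angle nan
scene 58 arm angle 0.799
pos [ 0.46954771 -0.06904817  0.07580547] fix mm -49.96552076062801 77.9575946915942 toolx deg fix -47.56026941249737 t 24.575
0.79: 0.32 0.03 -0.02 -0.044
  return _methods._mean(a, axis=axis, dtype=dtype,
  ret = ret.dtype.type(ret / rcount)
```

The keeper follows at about 3 N and is now near 0.77 rad.

```bash
python3 -m jog '-1 0.25 0.08 0 -0.05; -1 0.5 0.16 0 -0.1; -1 0.76 0.22 0 -0.15; -1 1.02 0.27 0 -0.2; -1 1.28 0.3 0 -0.25'
python3 -m jog '-1 0.25 0.08 0 -0.05; -1 0.5 0.16 0 -0.1; -1 0.76 0.22 0 -0.15; -1 1.02 0.27 0 -0.2; -1 1.28 0.3 0 -0.25'
python3 pin.py 2>/dev/null; python3 -c "
from rows import *
go([(1.4,18,.076),(1.5,18,.076),(1.571,18,.076)])"
```

```text
clock: 25.2
eef_pos: [0.4804, -0.0762, 0.0758]
eef_rot: [0.999, -0.043, -0.001, 0.0]
force: [-2.5, -1.4, 0.5]
opening: -0.004
finger_force: 1.1
clock: 25.82
eef_pos: [0.4932, -0.0806, 0.0759]
eef_rot: [0.997, 0.082, -0.001, 0.0]
force: [-1.3, -2.2, 0.6]
opening: -0.001
finger_force: 1.1
top 0 arm angle nan
scene 61 arm angle 1.312
pos [ 0.49376801 -0.0804002   0.07588269] fix mm -34.021965703856104 56.479833297644596 toolx deg fix -18.95731156012923 t 25.925
1.40: 0.89 0.19 -0.01 -0.160
1.50: 1.42 0.26 -0.01 -0.260
1.57: 1.79 0.28 -0.01 -0.331
```

```bash
python3 -m jog '-1 0.25 0.08 0 -0.05; -1 0.5 0.12 0 -0.1; -1 0.75 0.17 0 -0.15; -1 0.95 0.2 0 -0.19; -1 1.1 0.22 0 -0.22'
python3 -m jog '-1 0.06 0.01 0 -0.02; -1 0.12 0.02 0 -0.04; -1 0.18 0.02 0 -0.05; -1 0.24 0.03 0 -0.06; -1 0.3 0.04 0 -0.07'
python3 pin.py 2>/dev/null; python3 -c "
from rows import *
go([(1.571,18,.076)])"
```

```text
clock: 26.55
eef_pos: [0.5051, -0.0808, 0.076]
eef_rot: [0.982, 0.191, -0.0, 0.0]
force: [-1.3, -2.8, 0.3]
opening: 0.0
finger_force: 1.0
clock: 27.18
eef_pos: [0.5082, -0.0798, 0.0761]
eef_rot: [0.974, 0.225, 0.0, 0.0]
force: [-1.5, -1.8, 0.4]
opening: -0.001
finger_force: 1.0
top 3 arm angle 1.696
scene 71 arm angle 1.615
pos [ 0.50826033 -0.07965512  0.07612776] fix mm -20.90857051815016 50.265215448477 toolx deg fix -2.29320269064182 t 27.275
1.57: 0.30 0.22 0.01 -0.040
```

```bash
python3 -m jog '-1 0.03 0 0 -0.01; -1 0.06 0 0 -0.02; -1 0.09 0 0 -0.03; -1 0.12 0 0 -0.03; -1 0.15 0 0 -0.04'
python3 -m jog '-1 0.02 0 0 0; -1 0.04 0 0 0; -1 0.06 0 0 0; -1 0.08 0 0 0; -1 0.1 0 0 0'
```

```text
clock: 27.9
eef_pos: [0.5094, -0.0791, 0.0761]
eef_rot: [0.97, 0.245, 0.0, 0.0]
force: [-1.4, -3.5, 0.5]
opening: 0.006
finger_force: 0.9
clock: 28.52
eef_pos: [0.5103, -0.0786, 0.0761]
eef_rot: [0.97, 0.244, -0.0, 0.0]
force: [-0.2, -1.8, 0.2]
opening: 0.003
finger_force: 0.9
```

```bash
python3 -m jog '-1 0.02 0 0 0; -1 0.04 0 0 0; -1 0.06 0 0 0; -1 0.08 0 0 0; -1 0.1 0 0 0'
python3 -m jog '-1 0.02 0 0 0; -1 0.04 0 0 0; -1 0.06 0 0 0; -1 0.08 0 0 0; -1 0.1 0 0 0'; python3 pin.py 2>/dev/null
```

```text
clock: 29.15
eef_pos: [0.5112, -0.0781, 0.0761]
eef_rot: [0.97, 0.244, -0.0, 0.0]
force: [-1.3, -1.6, 0.2]
opening: 0.002
finger_force: 0.9
clock: 29.78
eef_pos: [0.5117, -0.0778, 0.0761]
eef_rot: [0.97, 0.245, -0.0, 0.0]
force: [-2.7, -3.2, 1.5]
opening: -0.002
finger_force: 1.8
top 2 arm angle 1.813
scene 69 arm angle 1.697
```

```bash
python3 -m jog '-1 0.02 0 0 0; -1 0.04 0 0 0; -1 0.06 0 0 0; -1 0.08 0 0 0; -1 0.1 0 0 0'
```

```text
clock: 30.5
eef_pos: [0.5118, -0.0778, 0.076]
eef_rot: [0.97, 0.245, -0.001, 0.0]
force: [-5.5, -4.9, 2.2]
opening: -0.001
finger_force: 3.4
```

The force rose to 7 N with no further motion, so the keeper is at its stop. I'll back off, rise and check.

```bash
python3 -m jog '-1 -0.3 0 0 0; -1 -1 0 0 0; -1 -2.5 0 -1 0; -1 -4 0 -4 0; -1 -7 0 -8 0'; python3 -m jog '-1 -5 0 -2 0; -1 -10 0 -4 0; -1 -10 0 -4 0; -1 -10 0 -4 0; -1 -10 0 -4 0'
python3 - <<'E'
from pin import *
import cv2
f=[]
for n in("top","scene"):
    cam=read_camera(n);f.append(cam["frame"])
    P=cloud(cam);d=P[...,:2]-c;x=d@u*1000;y=d@w*1000;z=P[...,2]*1000;g=cam["z_map"]>0
    p=g&(abs(x)<40)&(y>25)&(y<125)&(z>93)&(z<104);b=g&(abs(y)<38)&(x>48)&(x<90)&(abs(z-62)<3)
    print(n,"pin",p.sum(),x[p].mean(),y[p].mean(),"bar mean",x[b].mean())
cv2.imwrite("pics/end.png",np.hstack([cv2.resize(f[0][120:225,230:340,::-1],(400,382),interpolation=2),cv2.resize(f[1][160:255,185:285,::-1],(400,382),interpolation=2)]))
E
```

```text
clock: 31.12
eef_pos: [0.4503, -0.1104, 0.1568]
eef_rot: [0.97, 0.245, -0.0, -0.0]
force: [0.5, -0.7, 0.1]
opening: 0.001
finger_force: 0.0
clock: 31.75
eef_pos: [0.3637, -0.1572, 0.1957]
eef_rot: [0.97, 0.245, -0.0, -0.0]
force: [0.5, 0.1, 0.1]
opening: 0.001
finger_force: 0.0
top 31 arm angle 1.62
scene 63 arm angle 1.691
top pin 9 -0.5316293521610866 45.60349575113685 bar mean 60.45684345046939
scene pin 20 3.4626109466981676 49.12770529226107 bar mean 63.575730575009516
```

View pics/end.png

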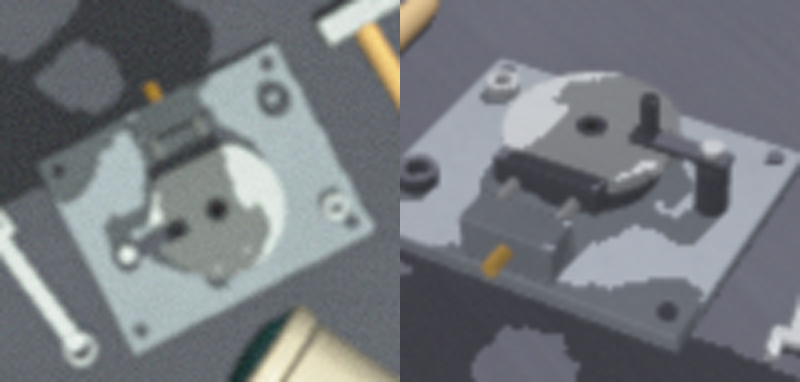

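The keeper arm lies over the flange, with its pin at about (178,228) on the left and (650,110) on the right, pointing at the hub. The bar is still flush, the robot is clear, and nothing else has moved.

```bash
python3 -c "
from bench import *;print(job_done())"
```

```text
the job is handed in; nothing more can be done
None
```

I turned the flange until its flat lay flush on the bar, swung the keeper in to its stop and let go, then handed the job in at about 32 s; highest readings were about 19 N on the flange and 8 N on the keeper, and no verdict came back.

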